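# Ready the label printer after a roll change

### The arm

A 6-joint arm with a two-finger parallel gripper is mounted at the origin on the work surface. World frame = base frame: x ahead of the robot, y to its left, z up, the work surface at z = 0. Lengths are in m, angles in rad, forces in N, time in s.
With the tool pointing down it reaches from about 0.35 to 0.975 m from the base axis. Payload 4.9 kg.
Tool frame: the origin (TCP) lies at the very end of the fingers, on their centre line; the grasp point (between the pads) lies 19 mm behind it; z points along the fingers, y is the line along which they close (so a half turn about z gives the same grasp; the last joint's range is limited). The gripper opens to 85 mm and grips with 20 to 120 N. Pads are 22 mm wide; open, the fingers measure 114 mm over their backs; the gripper's body (76 mm by 85 mm) begins 54 mm behind the grasp point. The pads swing forward as they close: fully open they stand 13 mm farther back than shut.
Start: joints at [-1.257, 0.053, 1.613, -0, 1.476, -0.119], TCP at [0.262, -0.567, 0.231] pointing down, gripper open.
Joint ranges: [-3.01, 3.01], [-1.01, 2.22], [0.06, 2.58], [-1.02, 4.17], [0.09, 2.62], [-3.14, 3.14]. Speed limits (rad/s): [2.57, 2.57, 3.14, 3.14, 3.14, 3.14].

### API

Orientations are given as [roll, pitch, yaw] about the fixed x, y, z axes, in that order (R = Rz(yaw) Ry(pitch) Rx(roll)).
In Python, from bench import sense, capture, job_done gives the robot as it stands. The module is installed in compiled form; this text tells all that it offers.
- The arm moves only by the tool step_arm, never from a script. Its argument "motion" is a list of rows, each a list of 7 numbers: the shift along the tool's x, y, z in cm, then the turn, a rotation vector about the tool's x, y, z in rad, then the opening, from 0 (shut) to 1 (fully open). In form: [[dx, dy, dz, ax, ay, az, claw], ...]. A call has 1 to 12 rows; each row shifts and turns the commanded pose from where the row before left it, along the tool's axes as they then stand; what a row does not reach is not made up. A row lasts 1/8 s, in which the tool goes at most 62.5 mm and 10.7 degrees, less where a joint would pass 70% of its speed; a pose out of reach is approached as far as the arm can. A call with a gripper value outside its range is refused whole. The fingers move at their own pace and stop on an object; the grip force is fixed at half the most. Time passes only in rows, so rows that do not move let the fingers close. It gives the time, the measured TCP pose, the force, the opening and the grip force at its end, in the units of the state.
- sense(): the state, without advancing time (a new reading comes with each control period).
- capture(name): name is "side" or "top"; returns a dict with "frame" (420x560x3 uint8, red, green, blue), "camera_matrix" (3x3 intrinsics, pixels), "distortion" ([k1, k2, p1, p2, k3] as OpenCV has them; the pictures are not rectified), "origin" and "orientation" of the camera in the world. Camera axes: x right, y down, z forward; pixel columns grow to the right and rows downward; lengths in m; the calibration is good to about 2 mm. A picture is of the moment at which its call begins. There is no depth.
- job_done(): hands the job in; it is judged then, once.
The state is a dict: "clock": time; "joint_positions": joint angles; "qd": joint speeds; "joint_efforts": joint torques, N m; "ee_pos": TCP position; "tool_rot": TCP orientation; "contact_force": force on the tool from outside, world axes, zero at the start; "wrist_torque": the same for the moment, N m; "grip_width": finger opening in m; "grip_force": force on a finger pad.
Only numpy, scipy, OpenCV 4.12 (cv2) and the standard library are available. Lean on these libraries where they do the work, as an engineer would, in place of code of your own. Each camera call takes 0.05 s, during which the arm holds its last target. There are 200 camera calls.

### The job

A new roll has been put in the label printer on the packing bench; it is still switched off and its roll cover stands half open. Push the cover gently down, without slamming it, until it is fully shut, then press the round power key all the way down and let it come back up, then press the wide feed key all the way down and let it come back up. Do not press the square cutter key, and leave everything else on the bench where it stands.

Things in the scene. Friction and masses are not known exactly. Their poses are not given: they have to be found in the camera images.
- printer: Label printer, 190 mm wide (y), 270 deep (x), 160 high when shut; white, with grey cover and key panel. Heavy, cannot be shifted. Origin: centre of its underside, on the bench; x points from its front (keys, towards the robot within 0.4 rad) to its back, z up. The level key panel is 105 mm up, from the front edge at x = -135 to x = -60 mm.
- cover (a joint): Opening angle of the roll cover, rad: 0 fully shut, growing as its front edge swings up and back; starts at 0.6 to 1.05. Its hinge axis runs along the printer's y through x = 118, z = 112 mm (printer's frame). The hinge is stiff: the cover stays where it is left; 1 to 4 N down near its front edge moves it until a solid stop at 0. Over 3 rad/s is slamming.
- cover_push (a point): Push point on the outside of the cover's top plate, mid-width: 145 mm from the hinge axis along the cover and 48 mm above that axis; the front edge is 31 mm beyond it. Moves with the cover; when shut it is at x = -27, y = 0, z = 160 mm in the printer's frame. Its x axis runs along the cover from front edge to hinge, z out of the top plate.
- power_key (a joint): Travel of the power key in m: 0 up, 0.004 fully down; springs back. About 1.3 N to start it, 3.9 N fully down.
- power_key_top (a point): Centre of the top of the power key: a small round black key, 22 mm across, leftmost of the three as the robot sees them (x = -100, y = +60, z = 112 mm in the printer's frame), standing 7 mm proud of the panel; a ring-and-stroke sign on it. It moves straight down.
- feed_key (a joint): Travel of the feed key in m: 0 up, 0.004 fully down; springs back. About 1.3 N to start it, 3.9 N fully down.
- feed_key_top (a point): Centre of the top of the feed key: the wide black key in the middle of the row, 40 mm (y) by 20 mm (x) (x = -100, y = 0, z = 112 mm in the printer's frame), standing 7 mm proud of the panel; an arrow on it. It moves straight down.
- cutter_key (a joint): Travel of the cutter key in m: 0 up, 0.004 fully down; springs back. Not to be pressed.
- cutter_key_top (a point): Centre of the top of the cutter key: a square black key, 20 mm, rightmost of the three (x = -100, y = -60, z = 112 mm in the printer's frame), 7 mm proud of the panel; a scissors sign on it.
- marker: Marker pen, 135 mm long, 16 mm thick, lying along its x axis in front of the printer. Origin under its middle. Bystander.
- empty_core: Empty cardboard roll core, 31 mm across, 103 mm high, standing on end left of the printer's front. Origin at the centre of its underside. Bystander.
- spare_roll: Spare roll of labels, white, 98 mm across, 103 mm high, standing on end beside the printer. Origin at the centre of its underside. Bystander.
- tin_a: Food tin with red label, 73 mm across, 110 mm high, standing beside the printer. Origin at the centre of its underside. Bystander.
- tin_b: Food tin with yellow label, 73 mm across, 110 mm high, standing right of the printer's front. Origin at the centre of its underside. Bystander.
- scanner: Black handheld barcode scanner, about 170 by 80 mm, 58 mm high, lying on its side to the left. Origin near its middle, on the bench. Bystander.
- box_knife: Carton knife, 145 mm long, 24 mm wide, 18 mm high, lying to the right. Origin near its middle, on the bench. Bystander.

How it is judged:
On the way, in this order (a step that is already met when the one before it is completed fails the run):
1. the roll cover is pushed fully shut (value of joint cover below 0.03 rad), for 0.2 s.
2. the power key is pressed down, the cover shut (value of joint power_key above 0.0028 m and value of joint cover below 0.03 rad), for 0.05 s.
3. the power key has come back up (value of joint power_key below 0.001 m), for 0.05 s.
4. the feed key is pressed down, the cover shut (value of joint feed_key above 0.0028 m and value of joint cover below 0.03 rad), for 0.05 s.
At the end, for the whole second after the job is handed in: Cover, power key and feed key were worked in that order; at the end the cover is shut (within 0.03 rad), all three keys are up (within 1 mm), and no other thing on the bench has moved 20 mm or more (value of joint cover below 0.03 rad and value of joint each of power_key, feed_key, cutter_key below 0.001 m and distance of each of marker, empty_core, spare_roll, tin_a, tin_b, scanner, box_knife from where it was at the start of the episode below 0.02 m); the robot touches nothing.
It fails at once if the cutter key is pressed (beyond 1.5 mm) (value of joint cutter_key above 0.0015 m).
It fails at once if the power or feed key is pressed while the cover is open, or both together ((value of joint any of power_key, feed_key above 0.002 m and value of joint cover above 0.05 rad) or value of joint each of power_key, feed_key above 0.002 m).
It fails at once if the cover is lifted further open (beyond 1.2 rad) (value of joint cover above 1.2 rad).
It fails at once if the cover is slammed (turns shut faster than 3 rad/s) (velocity of joint cover below -3 rad/s).
It fails at once if another thing on the bench is pushed aside, picked up or carried (20 mm) (distance of any of marker, empty_core, spare_roll, tin_a, tin_b, scanner, box_knife from where it was at the start of the episode above 0.02 m).
It also fails if it takes over 48 s, if anything falls off the work surface, if the arm or the gripper's body presses on something with over 40 N, if the wrist force passes 120 N, or if a joint passes its speed limit or range.

## Working session

There is one attempt and no reset: what is moved stays moved. The work goes in short steps, Python scripts to look and compute and a tool call to move; the robot and the scene stay as the last step left them, time stands still between calls to the robot, and variables do not carry over. Pictures are saved under pics/ and viewed, at most 10 in all, crops included, and the job is handed in when it is done.

Besides the shell and the picture viewer there is one more tool, called after ">>>" as a command line: name --pt "numbers of a row" for each row, then --argument value for the rest. step_arm: Moves the arm, as the interface text tells. Its arguments: {"type":"object","properties":{"motion":{"type":"array"}},"required":["motion"]}

```bash
mkdir -p pics
python3 - <<'E'
from bench import sense,capture
import cv2,pickle
s=sense();print({k:s[k] for k in('clock','ee_pos','tool_rot','contact_force')})
for n in('side','top'):
    c=capture(n);pickle.dump(c,open(n+'.pkl','wb'))
    cv2.imwrite(f'pics/{n}0.png',cv2.resize(c['frame'][:,:,::-1],(800,600),interpolation=cv2.INTER_CUBIC))
    print(n,c['origin'],c['orientation'],c['camera_matrix'],c['distortion'])
E
```

```text
{'clock': 0.0, 'ee_pos': array([ 0.2619331 , -0.56676707,  0.23003056]), 'tool_rot': array([-3.13950010e+00, -2.60959304e-04,  4.32801449e-01]), 'contact_force': array([-0.1869967 , -0.04418409,  0.63245459])}
side [0.03624183 0.77466119 0.96028339] [-2.33263235  0.01818077 -2.55988558] [[440.37681469   0.         276.86347126]
 [  0.         440.37681469 211.12568356]
 [  0.           0.           1.        ]] [-0.05546654  0.          0.          0.          0.        ]
top [0.39354641 0.00692578 1.3466549 ] [-3.01524532  0.02403026 -1.57387257] [[486.72700376   0.         288.04679375]
 [  0.         486.72700376 205.84663192]
 [  0.           0.           1.        ]] [0.03709747 0.         0.         0.         0.        ]
```

View pics/side0.png

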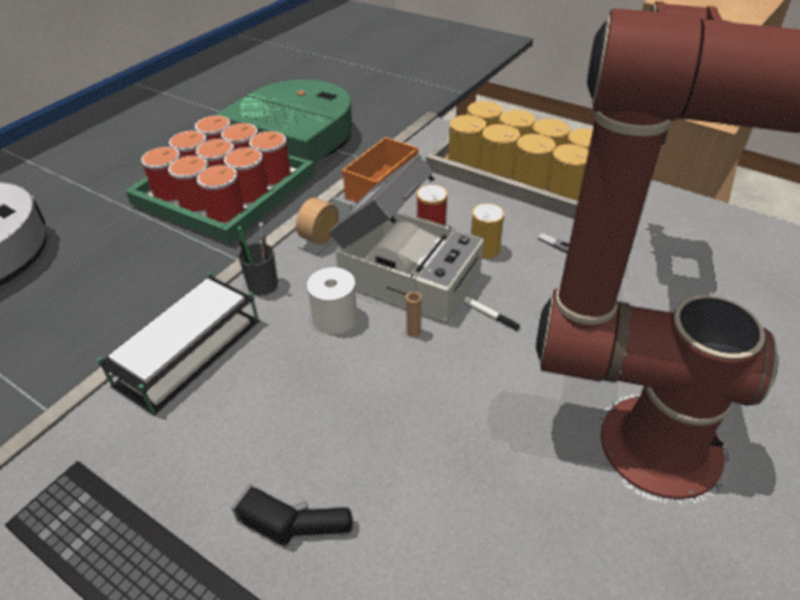

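View pics/top0.png

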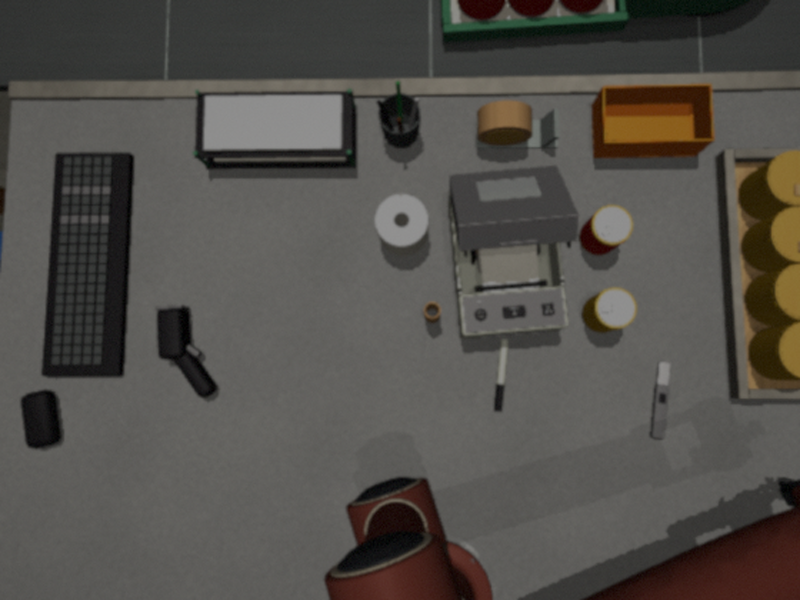

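The side view shows the printer around (410,250) with its cover half open. In the top view the keys are at about (480,314), (514,312) and (548,309), and the cover's front edge runs about (458,250)-(577,238). I'll enlarge both.

Run:
```python
import cv2,pickle
for n,(x,y) in dict(side=(228,105),top=(300,110)).items():
    f=pickle.load(open(n+'.pkl','rb'))['frame'][y:y+130,x:x+130 if n=='side' else x+115,::-1]
    f=cv2.resize(f,None,fx=4.6,fy=4.6,interpolation=cv2.INTER_CUBIC)
    f=cv2.convertScaleAbs(f,alpha=1.4)
    for k in range(0,130,10):
        p=int(k*4.6)
        cv2.putText(f,str(x+k),(p,8),0,.33,(0,255,255),1);cv2.putText(f,str(y+k),(0,p+4),0,.33,(0,255,255),1)
        cv2.line(f,(p,10),(p,16),(0,255,255),1);cv2.line(f,(24,p),(30,p),(0,255,255),1)
    cv2.imwrite(f'pics/{n}1.png',f)
```

```text
(no output)
```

View pics/side1.png

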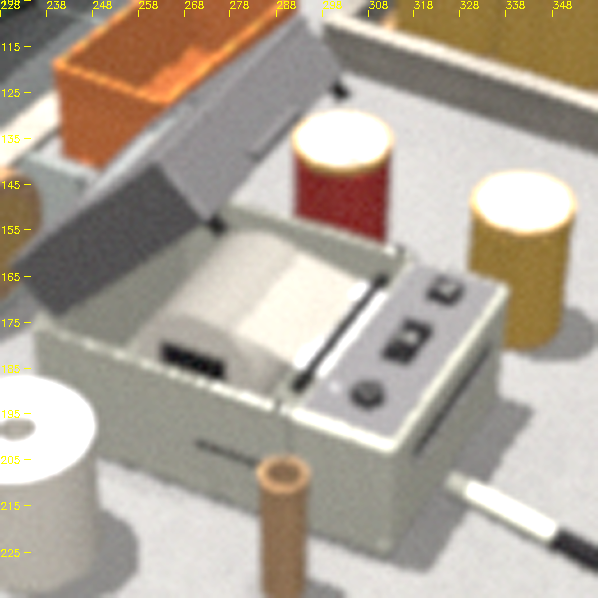

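View pics/top1.png

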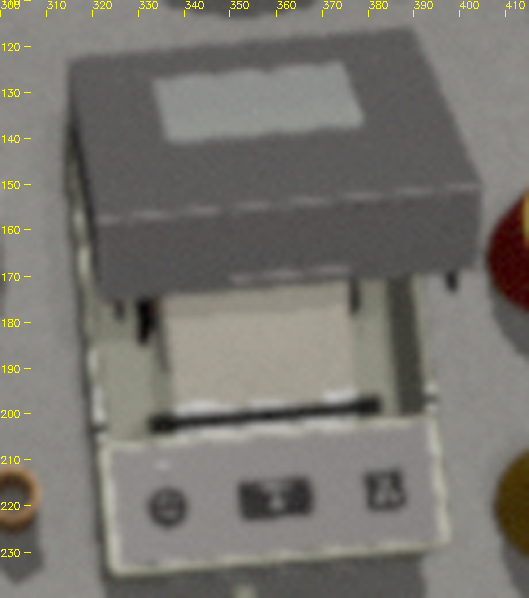

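```bash
cat > h.py <<'E'
import numpy as np,pickle,cv2
from scipy.optimize import least_squares
from scipy.spatial.transform import Rotation as R
C={n:pickle.load(open(n+'.pkl','rb')) for n in('side','top')}
def proj(n,P):
    c=C[n];Rw=R.from_euler('xyz',c['orientation']).as_matrix().T
    return cv2.projectPoints(np.float64(P),cv2.Rodrigues(Rw)[0],-Rw@c['origin'],c['camera_matrix'],c['distortion'])[0][:,0]
def world(p,P): 
    c,s=np.cos(p[2]),np.sin(p[2]);P=np.atleast_2d(P)
    return np.c_[p[0]+c*P[:,0]-s*P[:,1],p[1]+s*P[:,0]+c*P[:,1],P[:,2]]
def cov(t,a,h,y): return [.118-a*np.cos(t)+h*np.sin(t),y,.112+a*np.sin(t)+h*np.cos(t)]
E
python3 - <<'E'
from h import *
obs=dict(top=[(336.5,220.2),(360,218.5),(383.5,216.7),(324.3,235),(397.4,228.5),(321.1,157.2),(403.7,150.2)],
side=[(308,190.7),(316.5,179.3),(325,168),(312.8,202.2),(338.2,167.6),(262.3,140.4),(293.2,108.3)])
def pts(p): return world(p,[[-.1,.06,.112],[-.1,0,.112],[-.1,-.06,.112],[-.135,.095,.105],[-.135,-.095,.105],cov(p[3],.176,.048,p[4]),cov(p[3],.176,.048,-p[4])])
def f(p,r=0):
    return np.concatenate([(proj(n,pts(p))-obs[n]) for n in obs]).ravel()
s=least_squares(f,[.7,-.1,0,.8,.09],loss='soft_l1')
p=s.x;print(p);print(f(p).reshape(-1,2).round(1))
for k,P in dict(power=[-.1,.06,.112],feed=[-.1,0,.112],push0=[-.027,0,.16],edge0=[-.058,0,.16],push=cov(p[3],.145,.048,0),edge=cov(p[3],.176,.048,0)).items():print(k,world(p,P).round(4))
for t in np.arange(p[3],-.1,-.1): print(round(t,2),world(p,cov(t,.16,.048,0)).round(3))
E
```

```text
[ 0.6169455  -0.13713847  0.08033274  0.79152097  0.09289298]
[[-0.6  0.2]
 [-0.5 -0.1]
 [-0.3 -0.3]
 [-1.   0.5]
 [ 0.6  0.7]
 [-0.1  1.1]
 [ 0.   0.8]
 [-0.5 -1.3]
 [-0.3 -1.4]
 [-0.7 -1. ]
 [ 0.3 -0.2]
 [ 0.7 -1.7]
 [-0.4 -1.9]
 [-0.4 -1. ]]
power [[ 0.5125 -0.0854  0.112 ]]
feed [[ 0.5173 -0.1452  0.112 ]]
push0 [[ 0.59   -0.1393  0.16  ]]
edge0 [[ 0.5591 -0.1418  0.16  ]]
push [[ 0.667  -0.1331  0.2489]]
edge [[ 0.6453 -0.1349  0.2709]]
0.79 [[ 0.657 -0.134  0.26 ]]
0.69 [[ 0.642 -0.135  0.251]]
0.59 [[ 0.629 -0.136  0.241]]
0.49 [[ 0.617 -0.137  0.23 ]]
0.39 [[ 0.605 -0.138  0.217]]
0.29 [[ 0.596 -0.139  0.204]]
0.19 [[ 0.587 -0.14   0.19 ]]
0.09 [[ 0.58  -0.14   0.174]]
-0.01 [[ 0.575 -0.141  0.159]]
```

The fit residuals are 1–2 px, roughly 2 mm per camera. The printer is at (0.617, -0.137) with yaw 0.08, and the cover is at about 0.79 rad. I'll raise the tool, shut the gripper, align it and move over the cover.

>>> step_arm --pt "0 0 -5 0 0 0.15 0" --pt "0 0 -5 0 0 0.15 0" --pt "0 0 -2 0 0 0.053 0" --pt "3.5 -3.3 0 0 0 0 0" --pt "3.5 -3.3 0 0 0 0 0" --pt "3.5 -3.3 0 0 0 0 0" --pt "3.5 -3.3 0 0 0 0 0" --pt "3.5 -3.3 0 0 0 0 0" --pt "3.5 -3.3 0 0 0 0 0" --pt "3.5 -3.3 0 0 0 0 0" --pt "3.5 -3.3 0 0 0 0 0" --pt "3.5 -3.3 0 0 0 0 0"

```text
clock: 1.6
ee_pos: [0.5532, -0.2448, 0.3507]
tool_rot: [-3.141, 0.001, 0.08]
contact_force: [0.3, -0.4, -0.5]
grip_width: 0.0
grip_force: 0.0
```

>>> step_arm --pt "3.2 -2.5 0 0 0 0 0" --pt "3.2 -2.5 0 0 0 0 0" --pt "3.2 -2.5 0 0 0 0 0" --pt "3.1 -2.6 0 0 0 0 0" --pt "0 0 2 0 0 0 0" --pt "0 0 2 0 0 0 0" --pt "0 0 1 0 0 0 0" --pt "0 0 0 0 0 0 0"

```text
clock: 2.6
ee_pos: [0.6698, -0.136, 0.2994]
tool_rot: [-3.141, 0.003, 0.079]
contact_force: [0.6, 0.2, -0.1]
grip_width: 0.0001
grip_force: 0.0
```

Run:
```python
from bench import sense,capture
from h import *
s=sense();print(s['ee_pos'],s['contact_force'])
fs=[]
for n,(x,y) in dict(side=(220,60),top=(290,90)).items():
    c=capture(n)
    f=np.ascontiguousarray(c['frame'][y:y+150,x:x+130,::-1]);f=cv2.resize(f,None,fx=3,fy=3,interpolation=cv2.INTER_CUBIC)
    u=((proj(n,[s['ee_pos']])[0]-[x,y])*3).astype(int);cv2.circle(f,tuple(int(v) for v in u),4,(0,0,255),1);fs.append(f)
cv2.imwrite('pics/a.png',cv2.convertScaleAbs(np.hstack(fs),alpha=1.4))
```

```text
[ 0.66984001 -0.13604208  0.2994433 ] [ 0.64171712  0.23649556 -0.12553774]
```

View pics/a.png

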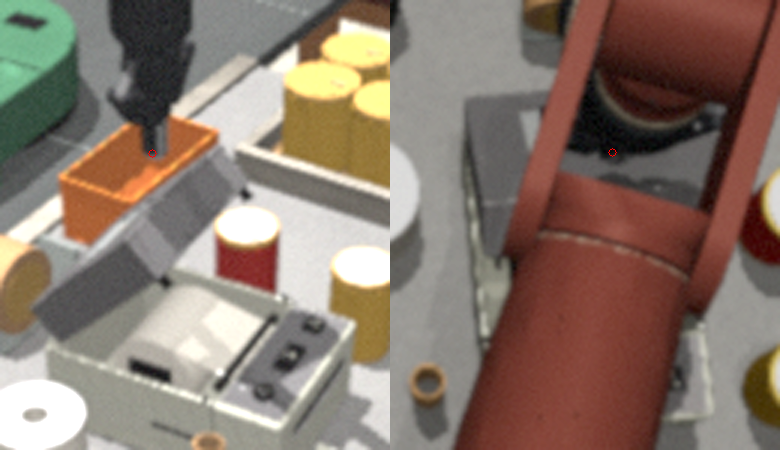

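The side view shows the closed tip (circle near (152,153)) just behind and above the cover's front edge. Next I'll push gently along the cover's arc.

>>> step_arm --pt "0 0 1.2 0 0 0 0" --pt "0 0 1.2 0 0 0 0" --pt "0 0 1.0 0 0 0 0" --pt "0 0 0.8 0 0 0 0" --pt "-0.6 0 0.6 0 0 0 0" --pt "-0.8 0 0.6 0 0 0 0" --pt "-0.8 0 0.6 0 0 0 0"

```text
clock: 3.58
ee_pos: [0.6488, -0.1372, 0.242]
tool_rot: [3.141, -0.001, 0.08]
contact_force: [-0.6, 0.1, 2.7]
grip_width: 0.0
grip_force: 1.4
```

>>> step_arm --pt "-0.8 0 0.7 0 0 0 0" --pt "-0.8 0 0.75 0 0 0 0" --pt "-0.8 0 0.8 0 0 0 0" --pt "-0.7 0 0.85 0 0 0 0" --pt "-0.6 0 0.9 0 0 0 0" --pt "-0.6 0 0.9 0 0 0 0" --pt "-0.5 0 0.9 0 0 0 0" --pt "-0.5 0 0.9 0 0 0 0"

```text
clock: 4.58
ee_pos: [0.5961, -0.1412, 0.1735]
tool_rot: [-3.141, -0.0, 0.08]
contact_force: [1.8, -0.4, 0.6]
grip_width: 0.0002
grip_force: 0.7
```

>>> step_arm --pt "-0.3 0 0.6 0 0 0 0" --pt "-0.1 0 0.5 0 0 0 0" --pt "0 0 0.4 0 0 0 0" --pt "0 0 0 0 0 0 0"

```text
clock: 5.08
ee_pos: [0.5921, -0.1417, 0.16]
tool_rot: [-3.142, 0.001, 0.08]
contact_force: [-2.8, 0.2, 4.7]
grip_width: 0.0001
grip_force: 2.4
```

>>> step_arm --pt "0 0 0.1 0 0 0 0" --pt "0 0 0.1 0 0 0 0" --pt "0 0 0 0 0 0 0" --pt "0 0 0 0 0 0 0"

```text
clock: 5.58
ee_pos: [0.5922, -0.1417, 0.16]
tool_rot: [3.141, 0.001, 0.08]
contact_force: [-8.1, 1.8, 12.1]
grip_width: 0.0005
grip_force: 6.1
```

The tool is against the solid stop: z stays at 0.160 while the force rises, which is the shut height. I'll lift and move over the power key.

>>> step_arm --pt "0 0 -0.5 0 0 0 0" --pt "0 0 -1.5 0 0 0 0" --pt "0 0 -3 0 0 0 0" --pt "-2.5 -2.1 0 0 0 0 0" --pt "-2.5 -2.1 0 0 0 0 0" --pt "-2.5 -2.1 0 0 0 0 0" --pt "0 0 3 0 0 0 0" --pt "0 0 3 0 0 0 0" --pt "0 0 1 0 0 0 0" --pt "0 0 0 0 0 0 0"

```text
clock: 6.82
ee_pos: [0.5124, -0.0848, 0.1372]
tool_rot: [-3.141, 0.001, 0.08]
contact_force: [-0.5, -0.7, -1.0]
grip_width: 0.0003
grip_force: 0.0
```

Run:
```python
from bench import sense,capture
from h import *
s=sense();print(s['ee_pos'],s['contact_force'])
fs=[]
for n,(x,y) in dict(side=(230,110),top=(300,130)).items():
    c=capture(n)
    f=np.ascontiguousarray(c['frame'][y:y+110,x:x+110,::-1]);f=cv2.resize(f,None,fx=3.6,fy=3.6,interpolation=cv2.INTER_CUBIC)
    u=((proj(n,[s['ee_pos']])[0]-[x,y])*3.6).astype(int);cv2.circle(f,tuple(int(v) for v in u),4,(0,0,255),1);fs.append(f)
cv2.imwrite('pics/b.png',cv2.convertScaleAbs(np.hstack(fs),alpha=1.4))
```

```text
[ 0.51240116 -0.08484753  0.13721089] [-0.45776105 -0.69647432 -0.96306821]
```

View pics/b.png

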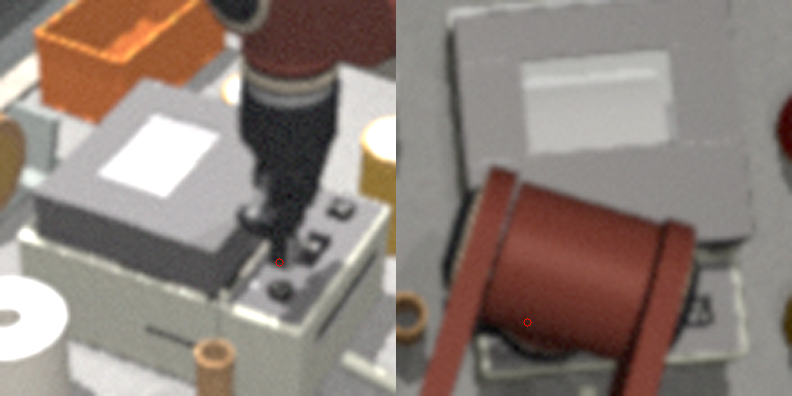

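The side view shows the cover fully shut and the tip (279,262) right above the power key (281,290). Pressing.

>>> step_arm --pt "0 0 1.5 0 0 0 0" --pt "0 0 0.8 0 0 0 0" --pt "0 0 0.3 0 0 0 0" --pt "0 0 0.3 0 0 0 0" --pt "0 0 0 0 0 0 0"

```text
clock: 7.55
ee_pos: [0.5124, -0.0848, 0.1085]
tool_rot: [-3.141, 0.0, 0.08]
contact_force: [-1.9, -0.2, 4.0]
grip_width: 0.0001
grip_force: 1.7
```

>>> step_arm --pt "0 0 0.1 0 0 0 0" --pt "0 0 0.1 0 0 0 0" --pt "0 0 0 0 0 0 0" --pt "0 0 0 0 0 0 0"

```text
clock: 8.05
ee_pos: [0.5127, -0.0849, 0.1079]
tool_rot: [3.141, -0.0, 0.08]
contact_force: [-5.7, 1.3, 9.7]
grip_width: 0.0007
grip_force: 4.9
```

Bottomed out at z 0.108. I'll lift and go over the feed key, 6 cm along tool y.

>>> step_arm --pt "0 0 -0.6 0 0 0 0" --pt "0 0 -1.5 0 0 0 0" --pt "0 0 -1.5 0 0 0 0" --pt "0 3 0 0 0 0 0" --pt "0 3 0 0 0 0 0" --pt "0 0 0 0 0 0 0" --pt "0 0 1.5 0 0 0 0" --pt "0 0 1.2 0 0 0 0" --pt "0 0 0 0 0 0 0"

```text
clock: 9.18
ee_pos: [0.516, -0.1435, 0.1131]
tool_rot: [-3.14, 0.003, 0.081]
contact_force: [-0.3, 0.9, 0.5]
grip_width: -0.0001
grip_force: 0.0
```

>>> step_arm --pt "0 0.1 0.3 0 0 0 0" --pt "0 0 0.3 0 0 0 0" --pt "0 0 0.1 0 0 0 0" --pt "0 0 0.05 0 0 0 0" --pt "0 0 0 0 0 0 0"

```text
clock: 9.8
ee_pos: [0.5175, -0.1455, 0.1082]
tool_rot: [-3.141, -0.001, 0.08]
contact_force: [-1.2, 2.6, 4.0]
grip_width: -0.0001
grip_force: 1.8
```

>>> step_arm --pt "0 0 0.1 0 0 0 0" --pt "0 0 0.1 0 0 0 0" --pt "0 0 0 0 0 0 0" --pt "0 0 0 0 0 0 0"

```text
clock: 10.3
ee_pos: [0.5176, -0.1456, 0.1079]
tool_rot: [-3.141, -0.0, 0.08]
contact_force: [-4.9, 3.9, 12.5]
grip_width: -0.0
grip_force: 6.2
```

Fully down. Lifting clear and backing off.

>>> step_arm --pt "0 0 -0.6 0 0 0 0" --pt "0 0 -1.5 0 0 0 0" --pt "0 0 -4 0 0 0 0" --pt "0 0 -5 0 0 0 0" --pt "0 0 -5 0 0 0 0" --pt "-2 4 0 0 0 0 0" --pt "-2 5 0 0 0 0 0" --pt "-2 5 0 0 0 0 0" --pt "-2 5 0 0 0 0 0" --pt "-2 5 0 0 0 0 0" --pt "0 0 0 0 0 0 0" --pt "0 0 0 0 0 0 0"

```text
clock: 11.8
ee_pos: [0.4366, -0.3928, 0.2668]
tool_rot: [-3.141, 0.0, 0.079]
contact_force: [-0.0, -0.3, -0.8]
grip_width: -0.0
grip_force: 0.0
```

Run:
```python
from bench import sense,capture
import cv2
s=sense();print(s['clock'],s['ee_pos'],s['contact_force'])
cv2.imwrite('pics/c.png',cv2.resize(capture('side')['frame'][:,:,::-1],(800,600)))
```

```text
11.8 [ 0.43663275 -0.39281051  0.26680546] [-0.02854532 -0.25097314 -0.7850071 ]
```

View pics/c.png

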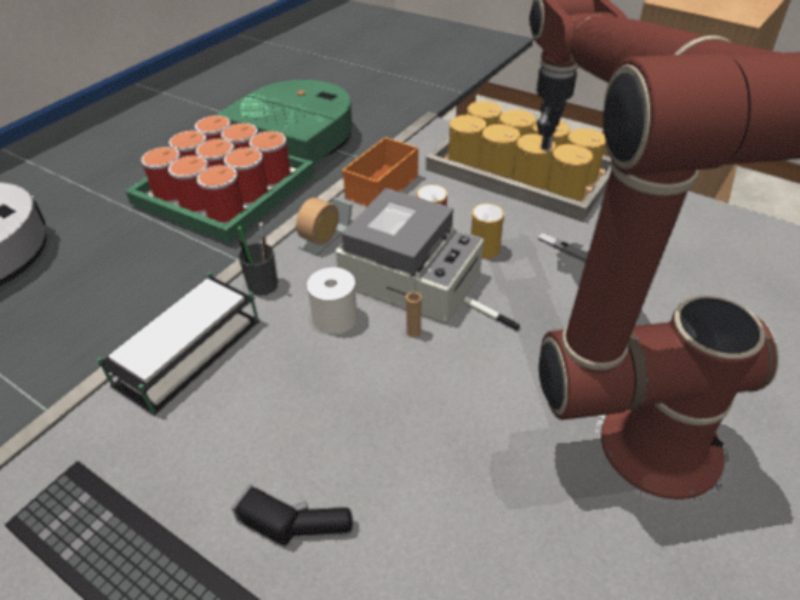

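The cover is shut (printer at about (410,250)), the keys are up, and the bystanders stand at the same pixels as before. The arm is clear.

```bash
python3 -c "from bench import job_done;print(job_done())"
```

```text
the job is handed in; nothing more can be done
None
```

I pushed the cover gently shut, pressed the power key and then the feed key fully down and let each come back up, and handed the job in at about 12 s; the last picture shows nothing else moved, but no verdict came back.

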